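# Clamp the tube rack on the shaker

### The job

Secure the rack of sample tubes on the lab shaker: push the blue clamp strap round until it lies fully across the rack, end against its stop, and then press the red cam lever all the way down. Do not pick anything up, leave the tube rack seated where it is and the bottle, beaker and jar undisturbed, and finish with the strap over, the lever down and the hand clear.

Things in the scene. Friction and masses are not known exactly. Their poses are not given: they have to be found in the camera images.
- shaker: White bench shaker, fixed to the bench; body 200 (its x) x 250 (its y) mm, grey platform top 73 mm above the bench. Origin: centre of its underside, on the bench; z up. Its position and yaw vary. The rack stands in the middle of the platform. A steel post at its (0, +90) mm carries the strap; a steel cheek, the strap's stop, at its (+17, -88) mm, 8 mm thick in x and reaching 198 mm above the bench, carries the cam lever.
- strap (a joint): Angle of the strap, rad. 0 = lying fully across the rack against its stop, pointing to the shaker's -y; it grows as the strap swings open, level, to the shaker's -x side (at angle a it points along (-sin a, -cos a) in the shaker's x, y). Starts 0.8 to 1.25, hard stops at 0 and 1.5. Stiff hinge (about 0.15 N m), stays where it is left.
- strap_pivot (a point): On the vertical hinge axis of the strap, level with the strap's top edge, 173 mm above the bench. A 16 mm bolt head stands 5 mm higher here.
- strap_end (a point): Middle of the top edge at the free end of the strap, 178 mm from the pivot. The strap is a blue U-channel 24 mm wide and 22 mm high (underside 151 mm above the bench, 4 mm above the tube caps), so its flat outer sides can be pushed anywhere along its length.
- cam_lever (a joint): Angle of the cam lever, rad. 0 = fully down, level; grows as it is raised. Starts 0.7 to 1.0, hard stops at 0 and 1.1. Stiff (about 0.2 N m, some 3 N at the paddle), no spring, stays where it is left.
- cam_axle (a point): Centre of the lever's level axle, which runs along the shaker's x; at (0, -84) mm on the shaker, 187 mm above the bench, just over the place of the strap's end. The steel cam here is 22 mm across.
- cam_tip (a point): Outer end of the lever, 85 mm from the axle, pointing to the shaker's -y (and up while raised). The outer 40 mm is a red paddle 24 mm wide and 10 mm thick, the point in mid-thickness. Nothing but the bench lies under it.
- rack_center (a point): Middle of the white tube rack with 18 capped tubes (blue and yellow caps), loose, 68 x 132 mm, 74 mm high to the cap tops (147 mm above the bench); stands between low rails on the platform, 0.45 kg. This point is half-way up.
- reagent_center (a point): Bystander: closed amber bottle, 60 mm across, 150 mm high, on the bench by the shaker's +y side. Point half-way up.
- beaker_center (a point): Bystander: glass beaker, 68 mm across, 80 mm high, on the bench beyond the lever's end, on the shaker's -y side. Point half-way up.
- jar_center (a point): Bystander: small white jar with green lid, 44 mm across, 50 mm high, on the bench on the shaker's -x side. Point half-way up.
There are look-alikes about, which are no part of the job. What is meant by the part that bears reagent_center is not purple or turquoise, and is the smaller of those in its own colour.

How it is judged:
On the way, in this order (a step that is already met when the one before it is completed fails the run):
1. the strap lies fully across the rack while the lever is still raised (value of joint strap below 0.06 rad and value of joint cam_lever above 0.5 rad), for 0.2 s.
2. the cam lever is all the way down with the strap still over (value of joint strap below 0.06 rad and value of joint cam_lever below 0.08 rad), for 0.2 s.
At the end, for the whole second after the job is handed in: Strap within 0.06 rad (about 10 mm at its end) of its stop, cam lever within 0.08 rad (about 7 mm at its end) of fully down, rack within 10 mm of its start, bottle, beaker and jar upright within 0.3 rad and within 20 mm of their starts (all of step 2 and distance of rack_center from where it was at the start of the episode below 0.01 m and distance of each of reagent_center, beaker_center, jar_center from where it was at the start of the episode below 0.02 m and angle between each of reagent_center, beaker_center, jar_center's own z axis and vertical below 0.3 rad); the robot touches nothing.
It fails at once if the cam lever is pushed down while the strap is not over the rack (value of joint cam_lever below 0.4 rad and value of joint strap above 0.12 rad).
It fails at once if the tube rack is lifted or shifted (distance of rack_center from where it was at the start of the episode above 0.01 m or angle between rack_center's own z axis and vertical above 0.1 rad).
It fails at once if a bystander is lifted, shifted or knocked over (distance of any of reagent_center, beaker_center, jar_center from where it was at the start of the episode above 0.02 m or angle between any of reagent_center, beaker_center, jar_center's own z axis and vertical above 0.3 rad).
It also fails if it takes over 51 s, if anything falls off the work surface, if the arm or the gripper's body presses on something with over 40 N, if the wrist force passes 120 N, or if a joint passes its speed limit or range.

### The arm

A 6-joint arm with a two-finger parallel gripper is mounted at the origin on the work surface. World frame = base frame: x ahead of the robot, y to its left, z up, the work surface at z = 0. Lengths are in m, angles in rad, forces in N, time in s.
With the tool pointing down it reaches from about 0.35 to 0.975 m from the base axis. Payload 4.9 kg.
Tool frame: the origin (TCP) lies on the centre line of the jaws, within the pads' length; the fingertips stand 8 mm ahead of it and the grasp point (between the pads) lies 11 mm behind it; z points along the fingers, y is the direction in which the jaws open and shut (so a half turn about z gives the same grasp; the last joint's range is limited). The gripper opens to 85 mm and grips with 20 to 120 N. Pads are 22 mm wide; open, the fingers measure 114 mm over their backs; the gripper's body (76 mm by 85 mm) begins 54 mm behind the grasp point. The pads swing forward as they close: fully open they stand 13 mm farther back than shut.
Start: joints at [1.107, 0.053, 1.613, -0, 1.476, -0.119], TCP at [0.211, 0.588, 0.239] pointing down, gripper open.
Joint ranges: [-3.01, 3.01], [-1.01, 2.22], [0.06, 2.58], [-1.02, 4.17], [0.09, 2.62], [-3.14, 3.14]. Speed limits (rad/s): [2.57, 2.57, 3.14, 3.14, 3.14, 3.14].

### API

Orientations are given as a rotation vector (axis times angle).
In Python, from station import get_obs, get_image, calibration, finish_job gives the robot as it stands. The module is installed in compiled form; this text tells all that it offers.
- The arm moves only by the shell command python3 -m jog 'ROWS' [FORCE]. ROWS is JSON, a list of rows, each a list of 7 numbers: the shift along the tool's x, y, z in cm, then the turn, a rotation vector about the tool's x, y, z in rad, then the closure in counts, from 0 (fully open) to 255 (shut). In form: [[dx, dy, dz, ax, ay, az, jaw], ...]. A call has 1 to 8 rows; each row is the pose to reach, as a shift and turn from the pose measured when the call began, along the tool's axes at that moment; what a row does not reach only later rows make up. A row lasts 1/12 s, in which the tool goes at most 41.7 mm and 7.16 degrees, less where a joint would pass 70% of its speed; a pose out of reach is approached as far as the arm can. A call with a gripper value outside its range is refused whole. The fingers move at their own pace and stop on an object; FORCE is the grip in N (left out, the last holds). Time passes only in rows, so rows that repeat a pose let the fingers close. It gives the time, the measured TCP pose, the force and the opening at its end, in the units of the state.
- get_obs(): the state, without advancing time (a new reading comes with each control period).
- get_image(name): name is "scene" or "top"; returns the picture (420x560x3 uint8, red, green, blue); there is no depth.
- calibration(name): a dict with "vfov" (degrees; the focal length in pixels is half the picture's height over the tangent of half this angle, whatever the lens; pixels are square), "cx", "cy" (the principal point, pixels), "R" (3x3) and "t" (3): a world point X has camera coordinates R X + t. Camera axes: x right, y down, z forward; pixel columns grow to the right and rows downward; lengths in m; the calibration is good to about 2 mm. A picture is of the moment at which its call begins. calibration takes no time and is no camera call.
- finish_job(): hands the job in, once; it reports no verdict.
The state is a dict: "t": time; "q": joint angles; "dq": joint speeds; "effort": joint torques, N m; "tool_pos": TCP position; "tool_rot": TCP orientation; "contact_force": force on the tool from outside, world axes, zero at the start; "wrist_torque": the same for the moment, N m; "opening": finger opening in m.
Only numpy, scipy, OpenCV 4.12 (cv2) and the standard library are available. Lean on these libraries where they do the work, as an engineer would, in place of code of your own. Each camera call takes 0.05 s, during which the arm holds its last target. There are 200 camera calls.

## Working session

There is one attempt and no reset: what is moved stays moved. The work goes in short steps, Python scripts to look and compute and a shell command to move; the robot and the scene stay as the last step left them, time stands still between calls to the robot, and variables do not carry over. Pictures are saved under pics/ and viewed, about 8 in all and at most 12, crops included, and the job is handed in when it is done.

```bash
mkdir -p pics
python3 - <<'E'
from station import *
import cv2
for n in("scene","top"):
    cv2.imwrite(f"pics/{n}0.png",cv2.cvtColor(get_image(n),cv2.COLOR_RGB2BGR))
    c=calibration(n);print(n,c)
o=get_obs();print(o)
E
```

```text
scene {'vfov': 57.37735178326789, 'cx': 280.6356449144196, 'cy': 210.85328518347322, 'R': array([[ 0.46616372,  0.8845205 , -0.01774439],
       [ 0.65172878, -0.35690231, -0.66923115],
       [-0.59828169,  0.30040675, -0.74284238]]), 't': array([-0.28330223, -0.26338295,  1.29732578])}
top {'vfov': 55.15401031633248, 'cx': 285.00726164508217, 'cy': 206.55633111125886, 'R': array([[-0.0127311 , -0.99983423, -0.01301644],
       [-0.99573488,  0.01386636, -0.0912128 ],
       [ 0.09137817,  0.01179968, -0.99574635]]), 't': array([0.05711307, 0.58545621, 0.88205202])}
{'t': 0.1, 'q': array([ 1.10701522e+00,  5.33101517e-02,  1.61411500e+00,  2.12089977e-05,
        1.47600453e+00, -1.19057687e-01]), 'dq': array([ 0.00031135, -0.0018515 , -0.00256254, -0.00143937,  0.0004582 ,
        0.00089648]), 'effort': array([ 4.34107415e-04, -3.94904923e+01, -3.71361530e+01, -1.06938965e-04,
        3.93930895e-03,  2.75045437e-06]), 'tool_pos': array([0.21099886, 0.58774168, 0.23819888]), 'tool_rot': array([-5.38722053e-01, -3.09450034e+00,  2.75391173e-03]), 'contact_force': array([ 0.02689742, -0.45240842,  0.84081954]), 'wrist_torque': array([-0.0743453 ,  0.04923716,  0.00433413]), 'opening': 0.08558341547121355}
```

View pics/scene0.png

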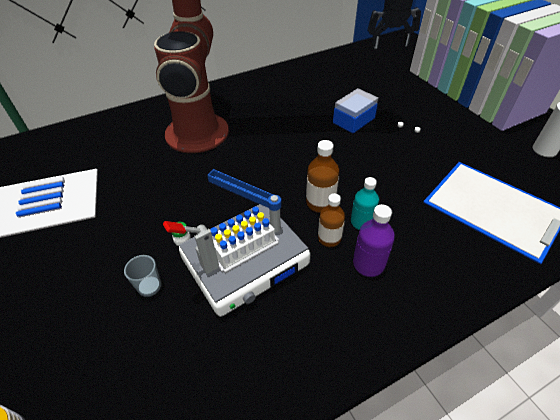

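View pics/top0.png

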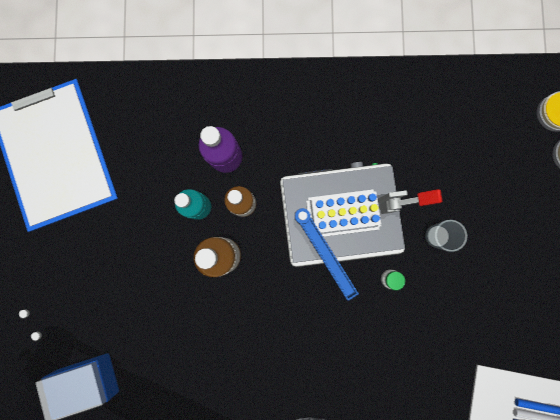

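The scene view shows the strap open, from its pivot at (275,200) to its end at (211,176), with the lever raised and its red paddle at (175,227). In the top view the pivot is at (303,216), the strap end at (352,296), the paddle tip at (441,197), the beaker at (452,236), the jar at (394,280) and the small amber bottle at (238,200).

```bash
cat > h.py <<'E'
import numpy as np
from station import *
def ray(n,u,v):
    c=calibration(n);f=210/np.tan(np.radians(c["vfov"])/2)
    R=np.array(c["R"]);d=R.T@np.array([(u-c["cx"])/f,(v-c["cy"])/f,1]);return -R.T@c["t"],d
def atz(n,u,v,z):
    o,d=ray(n,u,v);return o+d*(z-o[2])/d[2]
def tri(a,b):
    o1,d1=ray("top",*a);o2,d2=ray("scene",*b)
    s=np.linalg.lstsq(np.c_[d1,-d2],o2-o1,rcond=None)[0]
    p,q=o1+s[0]*d1,o2+s[1]*d2;return (p+q)/2,np.linalg.norm(p-q)
def proj(n,X):
    c=calibration(n);f=210/np.tan(np.radians(c["vfov"])/2);x=c["R"]@X+c["t"];return x[:2]/x[2]*f+[c["cx"],c["cy"]]
E
python3 - <<'E'
from h import *
import cv2
np.set_printoptions(precision=4,suppress=True)
print("corners");C=np.array([atz("top",*p,.073)for p in[(281,178),(391,165),(404,252),(292,265)]]);print(C, C.mean(0),[np.linalg.norm(C[i]-C[i-1]) for i in range(4)])
pv=atz("top",303,216,.178);e=atz("top",353,296,.173);print("pivot",pv,"end",e,np.linalg.norm((e-pv)[:2]))
print("tip",tri((441,197),(166,225)))
print("beaker",atz("top",452,236,.08),"jar",atz("top",395,281,.05),"bott",atz("top",234,197,.15))
for n in("top","scene"):
    im=get_image(n); 
    x0,y0=(270,150) if n=="top" else (140,150)
    cr=im[y0:y0+160,x0:x0+200];cv2.imwrite(f"pics/c{n}.png",cv2.cvtColor(cv2.resize(cr,None,fx=3.5,fy=3.5,interpolation=cv2.INTER_CUBIC),cv2.COLOR_RGB2BGR))
E
python3 - <<'E'
import cv2,numpy as np
a=cv2.imread('pics/ctop.png');b=cv2.imread('pics/cscene.png')
cv2.imwrite('pics/c.png',cv2.resize(np.vstack([a,b]),(535,600)) if 0 else np.hstack([cv2.resize(a,(400,320)),cv2.resize(b,(400,320))]))
E
```

```text
corners
[[ 0.644   0.0566  0.073 ]
 [ 0.6689 -0.1813  0.073 ]
 [ 0.4819 -0.2019  0.073 ]
 [ 0.4575  0.0355  0.073 ]] [ 0.5631 -0.0727  0.073 ] [np.float64(0.18776451516603015), np.float64(0.23921063243868687), np.float64(0.18813694595916985), np.float64(0.23863947593808865)]
pivot [0.554  0.0139 0.178 ] end [ 0.4044 -0.0764  0.173 ] 0.17476937860771424
tip (array([ 0.5789, -0.2181,  0.2481]), np.float64(0.0025222282667926835))
beaker [ 0.5142 -0.3018  0.08  ] jar [ 0.4193 -0.1865  0.05  ] bott [0.5951 0.1477 0.15  ]
```

View pics/c.png

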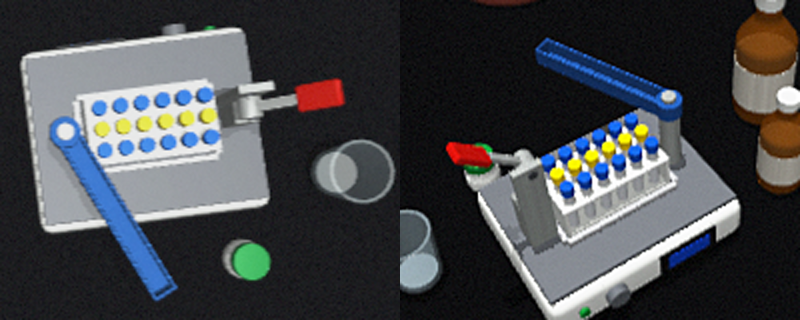

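The crops agree with the geometry: the lever is raised, and the strap lies clear of the rack on the -x side. The fit gives a shaker centre of about (0.563, -0.074), yaw 0.106, strap 1.13 rad and lever 0.79 rad. The lever length comes out at 86 mm, and both it and the strap length match the figures given.

```bash
cat >> h.py <<'E'
from scipy.spatial.transform import Rotation as Ro
np.set_printoptions(precision=3,suppress=True)
O=np.array([.563,-.0745]);YAW=.106
def sh(x,y,z): c,s=np.cos(YAW),np.sin(YAW);return np.array([O[0]+c*x-s*y,O[1]+s*x+c*y,z])
def push(a,r,w,z): return sh(-r*np.sin(a)-w*np.cos(a),.09-r*np.cos(a)+w*np.sin(a),z)
RT=Ro.from_euler("z",YAW)*Ro.from_matrix(np.diag([-1,1,-1.]))  # tool y = shaker y, x = -x
def go(*Ps):
    o=get_obs();R=Ro.from_rotvec(o["tool_rot"])
    for P in Ps: print("to",P,"cm",R.inv().apply(P-o["tool_pos"])*100)
    print("turn",(R.inv()*RT).as_rotvec())
E
python3 -c "
from h import *
go(push(1.13,.11,.055,.30),push(1.13,.11,.055,.166))"
```

```text
to [0.431 0.005 0.3  ] cm [-40.398 -47.45   -6.091]
to [0.431 0.005 0.166] cm [-40.4   -47.431   7.309]
turn [-0.001 -0.    -0.451]
```

```bash
python3 -m jog '[[0,0,-4,0,0,0,255],[0,0,-6,0,0,0,255],[-2,-2.4,-6,0,0,-0.05,255],[-4.5,-5.3,-6,0,0,-0.12,255],[-7,-8.2,-6,0,0,-0.2,255],[-9.5,-11.1,-6,0,0,-0.3,255],[-12,-14,-6,0,0,-0.4,255],[-14.5,-17,-6,0,0,-0.451,255]]' && python3 -c "
from h import *
go(push(1.13,.11,.055,.30))"
```

```text
t: 0.87
tool_pos: [0.2902, 0.3773, 0.2984]
tool_rot: [0.174, -3.136, 0.002]
contact_force: [1.9, -0.6, 1.0]
opening: -0.0001
to [0.431 0.005 0.3  ] cm [ -9.852 -38.58   -0.116]
turn [-0.001 -0.001  0.005]
```

```bash
python3 -m jog '[[-0.6,-2.5,0,0,0,0,255],[-1.4,-5.5,0,0,0,0,255],[-2.2,-8.5,0,0,0,0,255],[-2.9,-11.5,0,0,0,0,255],[-3.7,-14.5,0,0,0,0,255],[-4.5,-17.5,0,0,0,0,255],[-5.2,-20.5,0,0,0,0,255],[-6,-23.5,0,0,0,0,255]]' && python3 -m jog '[[-0.7,-2.7,0,0,0,0,255],[-1.4,-5.5,0,0,0,0,255],[-2.1,-8.5,0,0,0,0,255],[-2.9,-11.5,0,0,0,0,255],[-3.5,-13.8,0,0,0,0,255],[-3.8,-15,0,0,0,0,255],[-3.8,-15,0,0,0,0,255]]' && python3 -c "
from h import *
go(push(1.13,.11,.055,.30),push(1.13,.11,.055,.168))"
```

```text
t: 1.53
tool_pos: [0.3759, 0.149, 0.2987]
tool_rot: [0.175, -3.137, 0.002]
contact_force: [0.3, 0.6, 0.2]
opening: -0.0002
t: 2.12
tool_pos: [0.4307, 0.0021, 0.2984]
tool_rot: [0.169, -3.136, 0.003]
contact_force: [-0.0, -0.1, 0.0]
opening: -0.0001
to [0.431 0.005 0.3  ] cm [-0.05   0.266 -0.156]
to [0.431 0.005 0.168] cm [-0.064  0.286 13.044]
turn [-0.002 -0.001  0.002]
```

```bash
python3 -m jog '[[0,0.4,3,0,0,0,255],[0,0.4,6,0,0,0,255],[0,0.4,9,0,0,0,255],[0,0.4,11.5,0,0,0,255],[0,0.4,13,0,0,0,255],[0,0.4,13,0,0,0,255]]'
python3 - <<'E'
from h import *
import cv2
go(*[push(a,.11,.027,.168) for a in(1.13,1,.87,.74,.6,.45,.3,.15,0)])
a=get_image("top")[130:330,200:460];b=get_image("scene")[120:320,120:380]
cv2.imwrite("pics/d.png",cv2.cvtColor(np.hstack([cv2.resize(a,(400,308)),cv2.resize(b,(400,308))]),cv2.COLOR_RGB2BGR))
E
```

```text
t: 2.62
tool_pos: [0.4272, 0.0071, 0.1639]
tool_rot: [0.17, -3.128, -0.001]
contact_force: [-0.5, -0.2, -0.2]
opening: 0.0002
to [ 0.445 -0.019  0.168] cm [-1.534 -2.803 -0.426]
to [ 0.451 -0.033  0.168] cm [-1.916 -4.224 -0.43 ]
to [ 0.458 -0.046  0.168] cm [-2.479 -5.583 -0.437]
to [ 0.467 -0.058  0.168] cm [-3.214 -6.858 -0.444]
to [ 0.478 -0.069  0.168] cm [-4.182 -8.112 -0.454]
to [ 0.491 -0.079  0.168] cm [-5.403 -9.291 -0.466]
to [ 0.506 -0.088  0.168] cm [ -6.786 -10.275  -0.479]
to [ 0.522 -0.094  0.168] cm [ -8.301 -11.041  -0.493]
to [ 0.538 -0.097  0.168] cm [ -9.913 -11.572  -0.508]
turn [ 0.001 -0.009  0.002]
```

View pics/d.png

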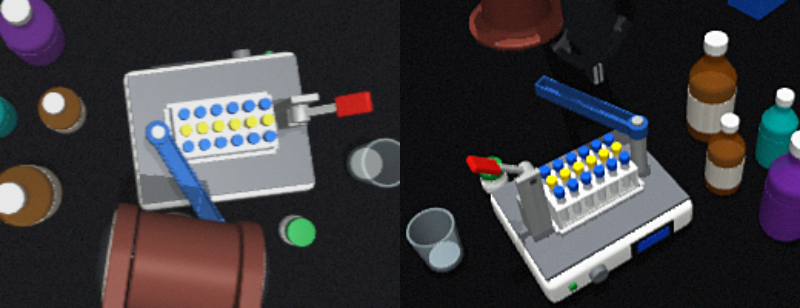

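The hand hangs on the robot side of the strap with its fingertips at crop (598,72), touching nothing. Next is the push along the arc.

```bash
python3 -m jog '[[-0.8,-1.5,-0.4,0,0,0,255],[-1.5,-2.8,-0.4,0,0,0,255],[-1.9,-4.2,-0.4,0,0,0,255],[-2.5,-5.6,-0.4,0,0,0,255],[-3.2,-6.9,-0.4,0,0,0,255],[-4.2,-8.1,-0.4,0,0,0,255],[-5.4,-9.3,-0.4,0,0,0,255],[-5.4,-9.3,-0.4,0,0,0,255]]' && python3 -c "
from h import *
go(*[push(a,.11,w,.168) for a,w in((.3,.025),(.15,.023),(0,.023),(0,.02))])"
```

```text
t: 3.38
tool_pos: [0.4958, -0.0819, 0.1741]
tool_rot: [-0.168, 3.136, -0.005]
contact_force: [-1.0, 0.5, 1.1]
opening: 0.0003
to [ 0.508 -0.088  0.168] cm [-1.12  -0.741  0.618]
to [ 0.526 -0.094  0.168] cm [-2.841 -1.506  0.621]
to [ 0.542 -0.097  0.168] cm [-4.458 -1.975  0.624]
to [ 0.545 -0.097  0.168] cm [-4.758 -1.975  0.624]
turn [-0.003  0.001  0.001]
```

```bash
python3 -m jog '[[-0.5,-0.3,0.3,0,0,0,255],[-1.1,-0.7,0.4,0,0,0,255],[-2.0,-1.1,0.4,0,0,0,255],[-2.8,-1.5,0.4,0,0,0,255],[-3.5,-1.8,0.4,0,0,0,255],[-4.0,-1.9,0.4,0,0,0,255],[-4.0,-1.9,0.4,0,0,0,255]]'
python3 - <<'E'
from h import *
import cv2
go(*[push(a,.11,w,.168) for a,w in((0,.023),(0,.02))])
a=get_image("top")[130:330,200:460];b=get_image("scene")[120:320,120:380]
cv2.imwrite("pics/e.png",cv2.cvtColor(np.hstack([cv2.resize(a,(400,308)),cv2.resize(b,(400,308))]),cv2.COLOR_RGB2BGR))
E
```

```text
t: 3.97
tool_pos: [0.5387, -0.0968, 0.1702]
tool_rot: [-0.168, 3.135, -0.005]
contact_force: [-0.7, 0.7, 1.0]
opening: -0.0002
to [ 0.542 -0.097  0.168] cm [-0.356 -0.04   0.219]
to [ 0.545 -0.097  0.168] cm [-0.656 -0.041  0.22 ]
turn [-0.003  0.001  0.001]
```

View pics/e.png

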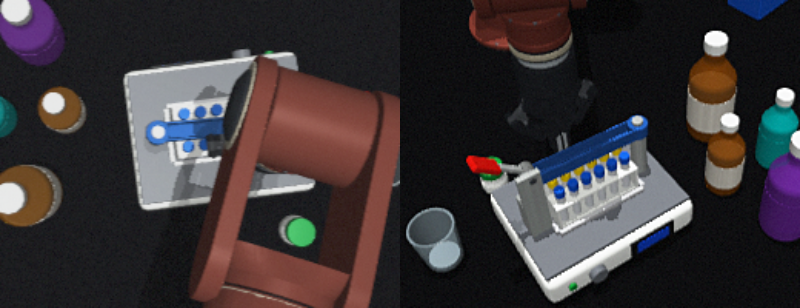

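The strap is almost across: its end is at crop (540,175) beside the cheek, and the fingers are behind it at (563,140). I'll push on gently until the force rises at the stop.

```bash
python3 -m jog '[[-0.2,0,0,0,0,0,255],[-0.4,0,0,0,0,0,255],[-0.5,0,0,0,0,0,255],[-0.5,0,0,0,0,0,255]]'; python3 -m jog '[[-0.2,0,0,0,0,0,255],[-0.2,0,0,0,0,0,255]]';python3 -m jog '[[-0.2,0,0,0,0,0,255],[-0.2,0,0,0,0,0,255]]'
```

```text
t: 4.4
tool_pos: [0.543, -0.0962, 0.1703]
tool_rot: [-0.168, 3.136, -0.006]
contact_force: [-0.7, -0.2, -0.4]
opening: 0.0001
t: 4.57
tool_pos: [0.5434, -0.0962, 0.1702]
tool_rot: [0.168, -3.133, 0.006]
contact_force: [-8.0, -1.8, 3.9]
opening: 0.0
t: 4.73
tool_pos: [0.5435, -0.0962, 0.1703]
tool_rot: [0.168, -3.127, 0.006]
contact_force: [-8.7, -0.9, 4.4]
opening: -0.0001
```

The stop is reached: the force rises to 8 N with no further motion, at the expected offset of 12 mm (strap) plus 11 mm (finger). Backing off, lifting and checking.

```bash
python3 -m jog '[[1,0,0,0,0,0,255],[2.5,0,0,0,0,0,255],[3,0,-3,0,0,0,255],[3,0,-6,0,0,0,255],[3,0,-9,0,0,0,255],[3,0,-12,0,0,0,255],[3,0,-13,0,0,0,255],[3,0,-13,0,0,0,255]]'
python3 - <<'E'
from h import *
import cv2
A=lambda a:sh(0,-.084-(.078*np.cos(a)-.0145),.195+.078*np.sin(a)+.005/np.cos(a))
go(A(.79)+[0,0,.05],*[A(a) for a in (.79,.6,.4,.2,.1,0)])
a=get_image("top")[130:330,200:460];b=get_image("scene")[120:320,120:380]
cv2.imwrite("pics/f.png",cv2.cvtColor(np.hstack([cv2.resize(a,(400,308)),cv2.resize(b,(400,308))]),cv2.COLOR_RGB2BGR))
E
```

```text
t: 5.4
tool_pos: [0.5163, -0.0992, 0.3047]
tool_rot: [0.169, -3.135, 0.01]
contact_force: [0.5, -0.5, -0.4]
opening: -0.0002
to [ 0.576 -0.198  0.308] cm [ -4.887 -10.488  -0.23 ]
to [ 0.576 -0.198  0.258] cm [ -4.9   -10.458   4.769]
to [ 0.577 -0.208  0.245] cm [ -4.901 -11.397   6.016]
to [ 0.578 -0.215  0.231] cm [ -4.904 -12.135   7.451]
to [ 0.578 -0.22   0.216] cm [ -4.907 -12.586   8.974]
to [ 0.579 -0.221  0.208] cm [ -4.909 -12.698   9.753]
to [ 0.579 -0.221  0.2  ] cm [ -4.911 -12.732  10.535]
turn [-0.006 -0.003  0.001]
```

View pics/f.png

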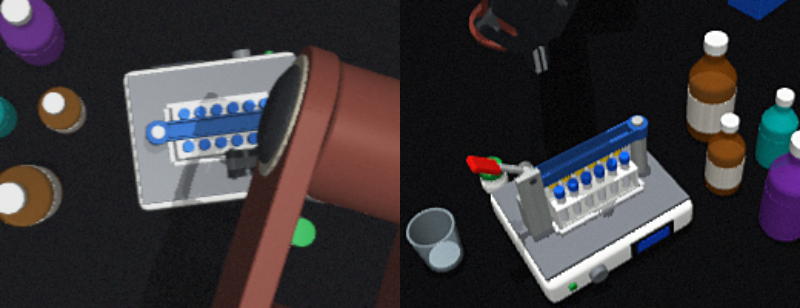

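The strap lies along the rack's middle row, with its end behind the cheek at crop (535,172). The lever is still raised, its paddle at (484,165), and the hand is clear. Moving over the lever.

```bash
python3 -m jog '[[-1.2,-2.6,-0.4,0,0,0,255],[-2.4,-5.2,-0.4,0,0,0,255],[-3.7,-7.9,-0.3,0,0,0,255],[-4.9,-10.5,-0.2,0,0,0,255],[-4.9,-10.5,-0.2,0,0,0,255],[-4.9,-10.5,-0.2,0,0,0,255]]'
python3 - <<'E'
from h import *
import cv2
A=lambda a:sh(0,-.084-(.078*np.cos(a)-.0145),.195+.078*np.sin(a)+.005/np.cos(a))
go(*[A(a) for a in (.79,.6,.4,.2,.1,0)])
b=get_image("scene")[120:320,120:380]
cv2.imwrite("pics/g.png",cv2.cvtColor(cv2.resize(b,(520,400)),cv2.COLOR_RGB2BGR))
E
```

```text
t: 6.0
tool_pos: [0.5737, -0.1981, 0.2973]
tool_rot: [0.165, -3.122, -0.0]
contact_force: [0.2, 0.3, -0.1]
opening: 0.0001
to [ 0.576 -0.198  0.258] cm [-0.307 -0.036  3.97 ]
to [ 0.577 -0.208  0.245] cm [-0.326 -0.985  5.21 ]
to [ 0.578 -0.215  0.231] cm [-0.348 -1.733  6.639]
to [ 0.578 -0.22   0.216] cm [-0.372 -2.194  8.159]
to [ 0.579 -0.221  0.208] cm [-0.384 -2.312  8.937]
to [ 0.579 -0.221  0.2  ] cm [-0.396 -2.351  9.718]
turn [ 0.001 -0.015 -0.   ]
```

View pics/g.png

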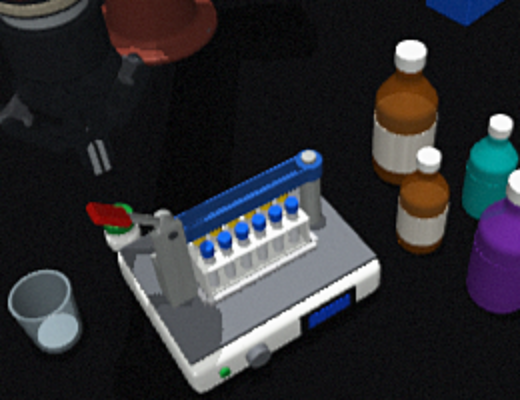

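The fingertips at crop (98,172) hang just above the red paddle at (110,215). Pressing down along the arc.

```bash
python3 -m jog '[[-0.3,0,2,0,0,0,255],[-0.3,0,3.6,0,0,0,255],[-0.3,-0.5,4.6,0,0,0,255],[-0.3,-1,5.3,0,0,0,255],[-0.3,-1.4,6,0,0,0,255],[-0.3,-1.7,6.7,0,0,0,255],[-0.4,-2,7.4,0,0,0,255],[-0.4,-2.2,8.1,0,0,0,255]]'
python3 - <<'E'
from h import *
import cv2
A=lambda a:sh(0,-.084-(.078*np.cos(a)-.0145),.195+.078*np.sin(a)+.005/np.cos(a))
go(*[A(a) for a in (.1,0)])
b=get_image("scene")[120:320,120:380]
cv2.imwrite("pics/i.png",cv2.cvtColor(cv2.resize(b,(520,400)),cv2.COLOR_RGB2BGR))
E
```

```text
t: 6.72
tool_pos: [0.5792, -0.2199, 0.2176]
tool_rot: [0.167, -3.124, 0.004]
contact_force: [-2.4, 0.1, 3.1]
opening: -0.0003
to [ 0.579 -0.221  0.208] cm [ 0.055 -0.076  0.975]
to [ 0.579 -0.221  0.2  ] cm [ 0.045 -0.114  1.757]
turn [-0.002 -0.013  0.001]
```

View pics/i.png

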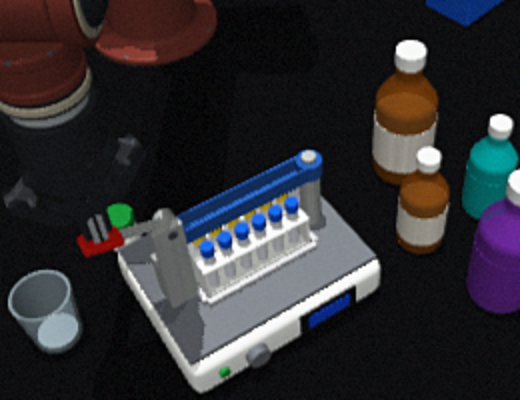

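The fingers rest on the paddle at crop (98,240), and the lever is following with about 3 N on it. On down to the stop.

```bash
python3 -m jog '[[0,-0.1,0.6,0,0,0,255],[0,-0.1,1.1,0,0,0,255],[0,-0.1,1.5,0,0,0,255],[0,-0.1,1.7,0,0,0,255],[0,-0.1,1.7,0,0,0,255]]'; python3 -m jog '[[0,0,0.2,0,0,0,255],[0,0,0.3,0,0,0,255],[0,0,0.3,0,0,0,255]]';python3 -m jog '[[0,0,0.2,0,0,0,255],[0,0,0.2,0,0,0,255]]'
```

```text
t: 7.18
tool_pos: [0.5792, -0.2218, 0.1999]
tool_rot: [0.166, -3.125, 0.006]
contact_force: [-1.2, -1.6, 4.5]
opening: 0.0005
t: 7.43
tool_pos: [0.5794, -0.2219, 0.1997]
tool_rot: [0.166, -3.125, 0.007]
contact_force: [-5.3, 1.1, 11.6]
opening: -0.0
t: 7.6
tool_pos: [0.5794, -0.2219, 0.1998]
tool_rot: [0.167, -3.125, 0.007]
contact_force: [-4.2, 0.6, 8.9]
opening: 0.0003
```

The lever stop is reached at the predicted height of 0.200, with the force at about 10 N. Lifting straight off, then retreating.

```bash
python3 -m jog '[[0,0,-2,0,0,0,255],[0,0,-5,0,0,0,255],[0,0,-8,0,0,0,255],[0,0,-11,0,0,0,255],[3,0,-11,0,0,0,255],[6,0,-11,0,0,0,255],[9,0,-11,0,0,0,255],[11,0,-11,0,0,0,255]]'; python3 -m jog '[[2,2,0,0,0,0,255],[4,5,0,0,0,0,255],[6,8,0,0,0,0,255],[6,11,0,0,0,0,255],[6,14,0,0,0,0,255],[6,17,0,0,0,0,255],[6,20,0,0,0,0,255],[6,20,0,0,0,0,255]]';  python3 - <<'E'
from h import *
import cv2
a=get_image("top")[130:330,200:460];b=get_image("scene")[120:320,120:380]
cv2.imwrite("pics/j.png",cv2.cvtColor(np.hstack([cv2.resize(a,(400,308)),cv2.resize(b,(400,308))]),cv2.COLOR_RGB2BGR))
t=sh(0,-.169,.187);e=sh(0,-.088,.173)
for n,o in(("top",(200,130)),("scene",(120,120))):
  k=1.54;print(n,[(proj(n,p)-o)*k for p in(t,e)])
E
```

```text
t: 8.27
tool_pos: [0.4695, -0.2326, 0.3105]
tool_rot: [0.167, -3.124, 0.006]
contact_force: [-0.4, -0.8, -0.4]
opening: -0.0
t: 8.93
tool_pos: [0.3879, -0.0363, 0.3102]
tool_rot: [0.176, -3.124, 0.003]
contact_force: [0.0, -0.9, -0.2]
opening: 0.0002
top [array([371.433, 106.803]), array([301.607, 115.91 ])]
scene [array([ 62.902, 201.264]), array([123.613, 179.162])]
```

View pics/j.png

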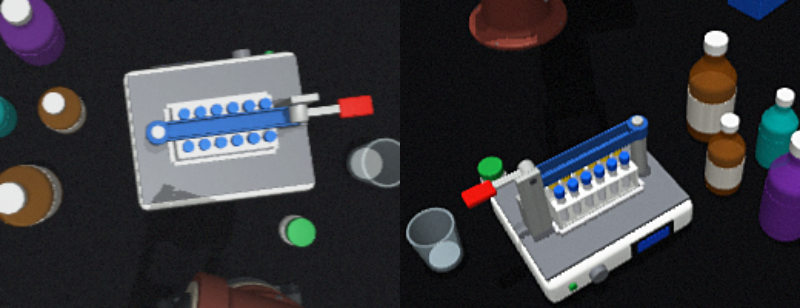

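The strap is over the rack, its end under the cam at (300,116). The paddle tip is at (372,106) in the top crop and (463,200) in the scene crop; predicted for a level lever are (371,107) and (463,201). The rack, bottle, beaker and jar are where they were, and the hand is clear.

```bash
python3 -c "
from station import *
print(finish_job())"
```

```text
the job is handed in; nothing more can be done
None
```

The strap is across the rack against its stop, the cam lever is fully down, and the hand is clear. I handed the job in at about 9 s of the 51 s allowed; no verdict is reported.

- **Strap:** I pushed it round with the closed fingers until it stopped moving. The force rose to about 8 N, at the offset expected for contact with its stop.
- **Lever:** I then pressed it down until it stopped at the predicted height of 0.200 m, with about 10 N on the tool.
- **Last pictures:** The paddle tip was within about 2 px of where a level lever should appear in both views. The strap's end was under the cam. The rack, bottle, beaker and jar looked unmoved; I judged this by eye and did not measure it.
- **Hand:** It ended about 0.31 m above the bench, closed, with the force reading near zero.

No check failed or disagreed.

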